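# Tap the perched salt shaker home in its stand

## Task

The glass salt shaker was put back carelessly and is perched off-centre on the rim of its small wooden stand. With the fingertips, nudge it sideways with light taps until it drops into the stand's well and stands upright in the middle: do not take it between the fingers or lift it, do not tip it over or knock it off, and leave the stand and the pepper mill, tin and jar around it where they are. Finish with the hand clear.

Things in the scene. Friction and masses are not known exactly. Their poses are not given: they have to be found in the camera images.
- salt_shaker: The salt shaker: glass with white salt, domed grey cap; round, 90 mm tall, widest (43 mm) 30 mm above its underside, 30 mm wide below the cap, foot 38 mm; about 0.15 kg, loose; its foot slides easily. Origin: centre of its underside; z up its axis. It starts perched on its stand's rim, 15 to 19 mm off centre, mostly towards the robot or to either side, upright, underside 22 mm above the worktop. Push it low: pushed high, it tips.
- salt_stand: Its stand: small, round, dark wood, weighted to 0.45 kg but loose (slides if pushed with more than about 3 N), 22 mm tall, flared foot 82 mm diameter, flat top rim 68 mm outside diameter around a round well. Origin: centre of its underside; z up.
- salt_well (a point): Centre of the well's cork floor, on the stand's axis, 19 mm above the worktop. The well is 41 mm in diameter and 3 mm deep. Pushed to within about 11 mm of here, the shaker's leading edge dips in and it leans by about 10 degrees; pushed on gently to the centre, it drops in level. At about 30 mm/s a push stays light; at 100 mm/s it is a shove.
- pepper_mill: Wooden pepper mill, 58 mm diameter, 165 mm tall, loose, seated properly in a larger stand of the same kind; leave alone. Origin: centre of its underside.
- pepper_stand: The pepper mill's own dark wooden stand, 100 mm diameter at the foot, 22 mm tall, stuck to the worktop; leave alone. Origin: centre of its underside.
- tin: Green and gold food tin, 57 mm diameter, 72 mm tall, loose; leave alone. Origin: centre of its underside.
- jar: Glass jar with a yellow lid, 65 mm diameter, 87 mm tall, loose; leave alone. Origin: centre of its underside.

How it is judged:
By the outcome, as a careful person would: the job done as asked, in the order asked, and still so for the second after the job is handed in, with the robot touching nothing.
It also fails if it takes over 53 s, if anything falls off the work surface, if the arm or the gripper's body presses on something with over 40 N, if the wrist force passes 120 N, or if a joint passes its speed limit or range.

## Robot

A 6-joint arm with a two-finger parallel gripper is mounted at the origin on a cart in front of the work surface, level with it; the furniture and walls round the work are solid. World frame = base frame: x ahead of the robot, y to its left, z up, the work surface at z = 0. Lengths are in m, angles in rad, forces in N, time in s.
With the tool pointing down it reaches from about 0.35 to 0.775 m from the base axis. Payload 5.5 kg.
Tool frame: the origin (TCP) lies midway between the tips of the shut fingers; the grasp point (between the pads) lies env.grasp_offset behind it (env.grasp_offset is the distance from the TCP to the grasp point, in m); z points along the fingers, y is the line along which they close (so a half turn about z gives the same grasp; the last joint's range is limited). The gripper opens to 85 mm and grips with 20 to 120 N. Pads are 22 mm wide; open, the fingers measure 114 mm over their backs; the gripper's body (76 mm by 85 mm) begins 54 mm behind the grasp point. The pads swing forward as they close: fully open they stand 13 mm farther back than shut.
Start: joints at [-1.283, 0.313, 0.046, 1.304, 0, 1.431], TCP at [0.239, -0.523, 0.231] pointing down, gripper open.
Joint ranges: [-2.76, 2.76], [-0.86, 1.69], [-1.03, 1.26], [-2.2, 2.34], [-1.47, 1.5], [-3.14, 3.14]. Speed limits (rad/s): [2.57, 2.57, 3.14, 3.14, 3.14, 3.14].

## Interface

Orientations are given as a unit quaternion [w, x, y, z].
In Python, from workcell import monitor, viewer, order, env gives the robot as it stands.
- The arm moves only by the tool carry_out, never from a script. Its argument "plan" is a list that holds one entry, the list of rows, each a list of 7 numbers: the turn, a rotation vector about the world's x, y, z in rad, then the shift along the world's x, y, z in mm, then the finger opening in mm, from 0 to 85.4. A call has 1 to 20 rows; each row is the pose to reach, as a shift and turn from the pose commanded when the call began; what a row does not reach only later rows make up. A row lasts 1/10 s, in which the tool goes at most 50 mm and 8.59 degrees, less where a joint would pass 70% of its speed; a pose out of reach is approached as far as the arm can. A call with a gripper value outside its range is refused whole. The fingers move at their own pace and stop on an object; "squeeze" is the grip in N (left out, the last holds). Time passes only in rows, so rows that repeat a pose let the fingers close. It gives the time, the measured TCP pose, the force, the opening and the grip force at its end, in the units of the state.
- monitor.get_state(): the state, without advancing time (a new reading comes with each control period).
- viewer.read_camera(name): name is "scene" or "top" or "wrist"; returns the picture (384x512x3 uint8, red, green, blue); there is no depth.
- viewer.calibration(name): a dict with "K" (3x3 intrinsics, pixels), "dist" ([k1, k2, p1, p2, k3] as OpenCV has them; the pictures are not rectified), "eye" and "rotation" of the camera in the world. Camera axes: x right, y down, z forward; pixel columns grow to the right and rows downward; lengths in m; the calibration is good to about 2 mm. A picture is of the moment at which its call begins: read the wrist's pose just before it. calibration takes no time and is no camera call; for the wrist camera it gives the pose at the moment of the call.
- order.hand_in(): hands the job in; it is judged then, once.
The state is a dict: "clock": time; "joint_pos": joint angles; "qvel": joint speeds; "tau": joint torques, N m; "tcp_pos": TCP position; "orientation": TCP orientation; "wrist_force": force on the tool from outside, world axes, zero at the start; "ft_torque": the same for the moment, N m; "finger_gap": finger opening in m; "grip_force": force on a finger pad.
Only numpy, scipy, OpenCV 4.12 (cv2) and the standard library are available. Lean on these libraries where they do the work, as an engineer would, in place of code of your own. Each camera call takes 0.05 s, during which the arm holds its last target. There are 200 camera calls.

## Working session

There is one attempt and no reset: what is moved stays moved. The work goes in short steps, Python scripts to look and compute and a tool call to move; the robot and the scene stay as the last step left them, time stands still between calls to the robot, and variables do not carry over. Pictures are saved under pics/ and viewed, at most 10 in all, crops included, and the job is handed in when it is done.

Besides the shell and the picture viewer there is one more tool, called after "Request:" as name(argument=value, ...) on one line, values as JSON. carry_out: Moves the arm, as the interface text tells. Its arguments: {"type":"object","properties":{"plan":{"type":"array","items":{"type":"array","items":{"type":"array","items":{"type":"number"}}}},"squeeze":{"type":"number"}},"required":["plan"]}

```bash
mkdir -p pics
python3 - <<'E'
from workcell import monitor, viewer, order, env
import cv2, numpy as np
s=monitor.get_state();print({k:np.round(v,4).tolist() for k,v in s.items()},env.grasp_offset)
for n in("scene","top"):
    im=viewer.read_camera(n);cv2.imwrite(f"pics/{n}0.png",im[:,:,::-1])
    c=viewer.calibration(n);print(n,{k:np.round(v,4).tolist() for k,v in c.items()})
E
```

```text
{'clock': 0.0, 'joint_pos': [-1.2826, 0.314, 0.0449, 1.3036, 0.0, 1.4312], 'qvel': [0.0002, -0.0003, -0.0001, -0.0001, -0.0018, 0.0002], 'tau': [0.0003, -48.063, 29.8531, 0.0195, -0.0001, 0.0], 'tcp_pos': [0.2384, -0.5227, 0.2304], 'orientation': [-0.0009, 0.9772, 0.2123, -0.0001], 'wrist_force': [0.006, -0.0747, -0.052], 'ft_torque': [0.0107, -0.0516, -0.0046], 'grip_force': 0.0, 'finger_gap': 0.0855} 0.0187
scene {'K': [[499.7598, 0.0, 259.5041], [0.0, 499.7598, 197.686], [0.0, 0.0, 1.0]], 'dist': [-0.1941, 0.0, 0.0, 0.0, 0.0], 'eye': [-0.645, -0.6724, 0.8323], 'rotation': [-0.4335, 0.7591, -0.4178, 0.2476]}
top {'K': [[465.9144, 0.0, 253.3777], [0.0, 465.9144, 190.0829], [0.0, 0.0, 1.0]], 'dist': [0.062, 0.0, 0.0, 0.0, 0.0], 'eye': [0.376, 0.0506, 1.3935], 'rotation': [0.0403, -0.6988, 0.7127, -0.0456]}
```

View pics/scene0.png

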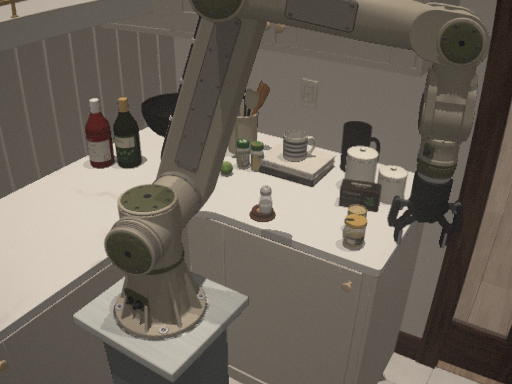

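View pics/top0.png

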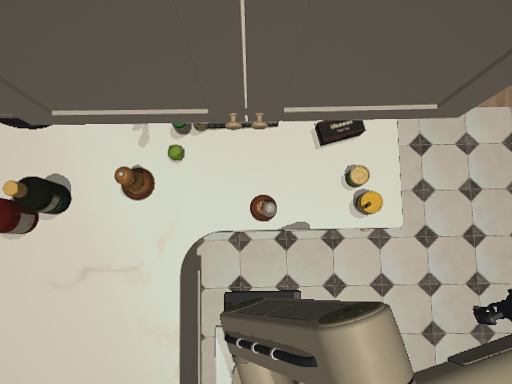

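The scene picture shows the stand at about (263,212) with the shaker at (265,200). The top picture shows the stand at about (262,207) and the cap at (269,210). The pepper mill (138,183), tin (358,176) and jar (369,202) are well away.

```bash
cat > h.py <<'E'
import cv2, numpy as np
from scipy.spatial.transform import Rotation as R
from workcell import monitor, viewer, order, env
def rot(c):
    r=np.array(c["rotation"]); return r if r.shape==(3,3) else R.from_quat(r,scalar_first=True).as_matrix()
def ray(c,px):
    u=cv2.undistortPoints(np.array([[px]],float),np.array(c["K"]),np.array(c["dist"]))[0,0]
    return np.array(c["eye"]),rot(c)@np.array([u[0],u[1],1])
def onz(c,px,z):
    e,d=ray(c,px); return e+d*(z-e[2])/d[2]
def proj(c,P):
    M=rot(c).T; rv=cv2.Rodrigues(M)[0]
    return cv2.projectPoints(np.array(P,float).reshape(-1,3),rv,-M@np.array(c["eye"]),np.array(c["K"]),np.array(c["dist"]))[0][:,0]
def cross(rays):
    A=0;b=0
    for e,d in rays:
        d=d/np.linalg.norm(d);Q=np.eye(3)-np.outer(d,d);A=A+Q;b=b+Q@e
    return np.linalg.solve(A,b)
E
python3 - <<'E'
from h import *
t=viewer.calibration("top");s=viewer.calibration("scene");w=viewer.calibration("wrist")
print("stand",onz(t,(262,207),.01),onz(s,(263,213),.01))
print("cap",onz(t,(269,210),.11),onz(s,(265,189),.11),cross([ray(t,(269,210)),ray(s,(265,189))]))
for n,p,z in(("mill",(138,183),.01),("tin",(358,176),.07),("jar",(369,202),.087),("counter edge",(290,232),0),("cornerR",(401,228),0)):print(n,onz(t,p,z))
st=monitor.get_state();Rt=R.from_quat(st["orientation"],scalar_first=True).as_matrix()
print("wristcam in tool",Rt.T@(np.array(w["eye"])-st["tcp_pos"]),Rt.T@rot(w),w["K"],w["dist"])
a,b=[cv2.imread(f"pics/{n}0.png") for n in("scene","top")]
cv2.imwrite("pics/c0.png",np.hstack([cv2.resize(a[170:230,230:300],(400,343),interpolation=2),cv2.resize(b[180:240,230:300],(400,343),interpolation=2)]))
E
```

```text
stand [0.49371749 0.01389499 0.01      ] [0.4901635  0.00793611 0.01      ]
cap [ 0.47652997 -0.00259265  0.11      ] [ 0.47045841 -0.00911231  0.11      ] [ 0.47750939 -0.00368947  0.10497713]
mill [0.57287474 0.38202852 0.01      ]
tin [ 0.57251685 -0.26168596  0.07      ]
jar [ 0.49555812 -0.28493332  0.087     ]
counter edge [ 0.41829195 -0.0680979   0.        ]
cornerR [ 0.42428495 -0.39763486  0.        ]
wristcam in tool [ 0.07062832 -0.0007468  -0.14171979] [[ 7.43087498e-04 -9.60082064e-01 -2.79717496e-01]
 [ 9.99999716e-01  6.78383446e-04  3.28129307e-04]
 [-1.25275344e-04 -2.79717661e-01  9.60082296e-01]] [[277.94878499   0.         260.69430797]
 [  0.         277.94878499 191.23886778]
 [  0.           0.           1.        ]] [-0.02238989  0.          0.          0.          0.        ]
```

View pics/c0.png

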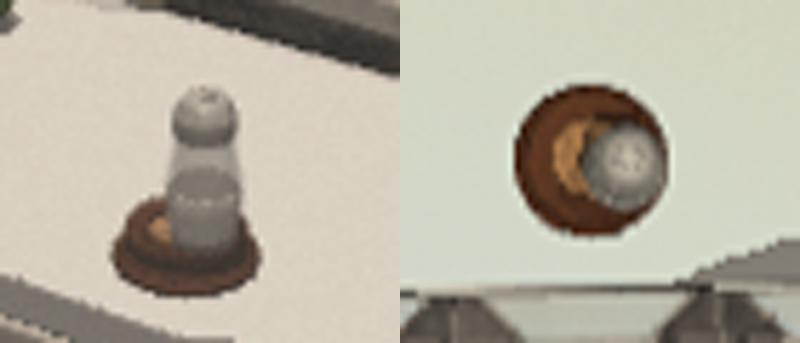

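Run:
```python
from h import *
p=np.array([.7071,.7071,0]);ax=np.array([p[1],-p[0],0])
print((R.from_rotvec(ax*np.radians(20))*R.from_rotvec([0,0,.358])).as_rotvec())
t=viewer.calibration("top")
```

```text
[ 0.19999231 -0.28835161  0.35434206]
```

Request:
carry_out(plan=[[[0.2, -0.29, 0.354, 190, 470, -30, 15], [0.2, -0.29, 0.354, 190, 470, -30, 15], [0.2, -0.29, 0.354, 190, 470, -30, 15], [0.2, -0.29, 0.354, 190, 470, -30, 15], [0.2, -0.29, 0.354, 190, 470, -30, 15], [0.2, -0.29, 0.354, 190, 470, -30, 15], [0.2, -0.29, 0.354, 190, 470, -30, 15], [0.2, -0.29, 0.354, 190, 470, -30, 15], [0.2, -0.29, 0.354, 190, 470, -30, 15], [0.2, -0.29, 0.354, 190, 470, -30, 15], [0.2, -0.29, 0.354, 190, 470, -30, 15], [0.2, -0.29, 0.354, 190, 470, -70, 15], [0.2, -0.29, 0.354, 190, 470, -70, 15], [0.2, -0.29, 0.354, 190, 470, -70, 15], [0.2, -0.29, 0.354, 190, 470, -70, 15], [0.2, -0.29, 0.354, 190, 470, -70, 15], [0.2, -0.29, 0.354, 190, 470, -70, 15]]])

```text
clock: 1.8
tcp_pos: [0.4292, -0.0542, 0.1623]
orientation: [-0.065, 0.91, 0.376, 0.162]
wrist_force: [0.1, -0.3, 0.3]
finger_gap: 0.0151
grip_force: 0.0
```

Run:
```python
from h import *
st=monitor.get_state();w=viewer.calibration("wrist");im=viewer.read_camera("wrist")[:,:,::-1]
cv2.imwrite("pics/w1.png",im);np.save("w1.npy",w,allow_pickle=True)
print(st["clock"],st["tcp_pos"],st["joint_pos"],w["eye"],st["finger_gap"],st["wrist_force"])
print(proj(w,[[.4925,.0115,.019],[.4765,-.0045,.11]]))
```

```text
1.8 [ 0.42922199 -0.05422858  0.16233294] [-0.55540983 -0.04096644 -0.59203698  0.93330766  0.34047752  1.81651598] [ 0.44082173 -0.04093552  0.31971985] 0.015082872444064525 [ 0.06370686 -0.34428509  0.3105397 ]
[[259.44195776 142.78015937]
 [259.23043772 143.22974101]]
```

View pics/w1.png

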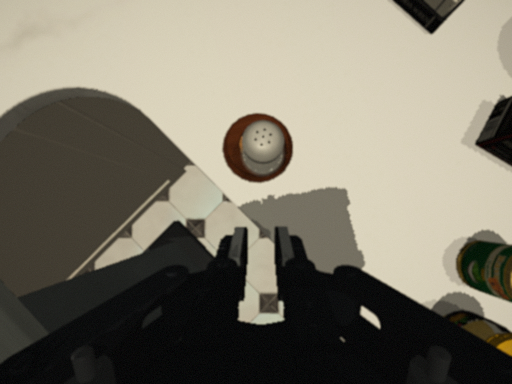

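The wrist view shows the stand centred near (258,147), the cap near (263,141) and the finger gap at about (260,250). Next I fit these positions with masks.

```bash
cat >> h.py <<'E'
def fit(im,c,z0=.004,roi=None):
    """brown/dark-wood+shaker blob -> outline ellipse; grey cap blob"""
    hsv=cv2.cvtColor(im,cv2.COLOR_BGR2HSV); m0=np.zeros(im.shape[:2],np.uint8)
    x0,y0,x1,y1=roi; m0[y0:y1,x0:x1]=255
    br=cv2.inRange(hsv,(0,70,20),(25,255,190))&m0
    return br
E
python3 - <<'E'
from h import *
V=[("w1","wrist",np.load("w1.npy",allow_pickle=True).item(),(215,105,300,190)),("top0","top",viewer.calibration("top"),(245,190,285,225))]
vis=[]
rays=[]
for f,n,c,roi in V:
    im=cv2.imread(f"pics/{f}.png");br=fit(im,c,roi=roi)
    cs=cv2.findContours(br,cv2.RETR_EXTERNAL,cv2.CHAIN_APPROX_NONE)[0];k=max(cs,key=cv2.contourArea)
    hull=cv2.convexHull(k);(x,y),(a,b),_=cv2.fitEllipse(hull)
    P=onz(c,(x,y),.004); 
    # grey cap: low saturation inside hull
    hm=cv2.fillPoly(np.zeros(br.shape,np.uint8),[hull],255);hsv=cv2.cvtColor(im,cv2.COLOR_BGR2HSV)
    g=hm&cv2.inRange(hsv,(0,0,40),(180,60,255))
    print(n,"stand",(x,y),a,b,P,"diam",np.linalg.norm(c["eye"]-P)*a/c["K"][0][0])
    cs=cv2.findContours(g,cv2.RETR_EXTERNAL,cv2.CHAIN_APPROX_NONE)[0];k2=max(cs,key=cv2.contourArea)
    print(" grey",cv2.boundingRect(k2),cv2.fitEllipse(k2))
    x0,y0,x1,y1=roi;o=im.copy();cv2.drawContours(o,[hull],-1,(0,255,0),1);cv2.drawContours(o,[k2],-1,(255,0,0),1)
    vis.append(cv2.resize(np.hstack([im[y0:y1,x0:x1],o[y0:y1,x0:x1]]),(800,400 if n=="wrist" else 350)[:2],interpolation=2)[:, :])
cv2.imwrite("pics/v1.png",cv2.resize(np.vstack(vis),(640,600)))
E
```

```text
wrist stand (257.3756408691406, 147.34619140625) 68.4173812866211 69.17649841308594 [0.4896195  0.01202351 0.004     ] diam 0.07971072447073844
 grey (243, 121, 41, 53) ((262.642822265625, 146.71629333496094), (40.55856704711914, 53.19853210449219), 1.0207098722457886)
top stand (262.72412109375, 207.57913208007812) 25.8616943359375 26.18753433227539 [0.49244927 0.01160933 0.004     ] diam 0.07742695999266228
 grey (262, 202, 14, 15) ((268.73382568359375, 208.7830810546875), (12.217443466186523, 14.27213191986084), 13.035820007324219)
```

View pics/v1.png

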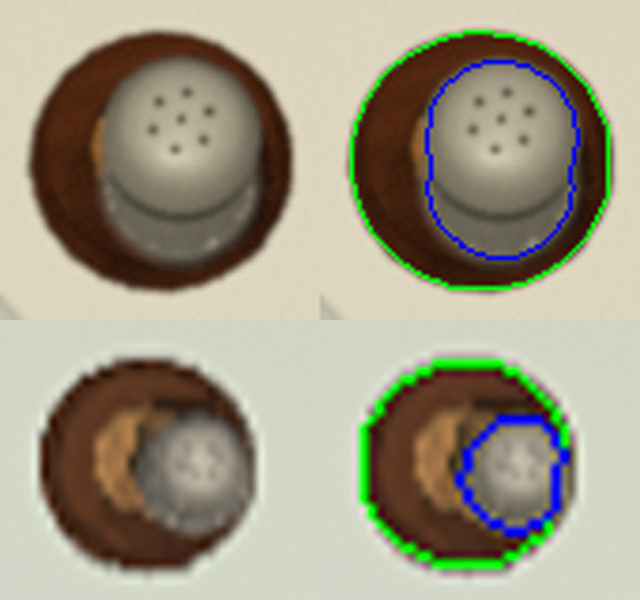

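Run:
```python
from h import *
w=np.load("w1.npy",allow_pickle=True).item();t=viewer.calibration("top")
cap=(263.3,141.4)
ct=(230+70/400*(626-400),180+60/343*165)  # cap circle centre in c0 crop
print(ct)
print("capw",onz(w,cap,.1),"bulge w",onz(w,(263,153),.052),"captop",onz(t,ct,.1),"tri",cross([ray(w,cap),ray(t,ct)]))
st=np.array([.4897,.0120,.004])
print(rot(w)[:,0],-rot(w)[:,1])
```

```text
(269.55, 208.86297376093293)
capw [ 0.48156574 -0.0040177   0.1       ] bulge w [ 0.48212643 -0.00385868  0.052     ] captop [ 0.48045357 -0.00461464  0.1       ] tri [ 0.48042985 -0.0045919   0.1043435 ]
[ 0.70670153 -0.70750683  0.00265281] [0.70577835 0.70522742 0.06731434]
```

Run:
```python
from h import *
d=np.radians
def tilt(a,deg): p=np.array([np.cos(d(a)),np.sin(d(a)),0]); return R.from_rotvec(d(deg)*np.array([p[1],-p[0],0]))
print((tilt(60.5,30)*R.from_rotvec([0,0,d(15.5)])*tilt(45,20).inv()).as_rotvec())
```

```text
[ 0.13935224 -0.10596591  0.26983728]
```

Request:
carry_out(plan=[[[0.139, -0.106, 0.27, 25, 2, -40, 15], [0.139, -0.106, 0.27, 25, 2, -40, 15], [0.139, -0.106, 0.27, 25, 2, -40, 15], [0.139, -0.106, 0.27, 25, 2, -40, 15], [0.139, -0.106, 0.27, 25, 2, -70, 15], [0.139, -0.106, 0.27, 25, 2, -100, 15], [0.139, -0.106, 0.27, 25, 2, -115, 15], [0.139, -0.106, 0.27, 25, 2, -125, 15], [0.139, -0.106, 0.27, 25, 2, -130, 15], [0.139, -0.106, 0.27, 25, 2, -131, 15], [0.139, -0.106, 0.27, 25, 2, -131, 15], [0.139, -0.106, 0.27, 25, 2, -131, 15], [0.139, -0.106, 0.27, 25, 2, -131, 15]]])

```text
clock: 3.15
tcp_pos: [0.454, -0.0516, 0.0309]
orientation: [-0.13, 0.834, 0.487, 0.225]
wrist_force: [1.0, -0.4, -0.9]
finger_gap: 0.015
grip_force: 0.0
```

```bash
cat > look.py <<'E'
import sys; from h import *
n=sys.argv[1]
st=monitor.get_state();w=viewer.calibration("wrist");im=viewer.read_camera("wrist")[:,:,::-1]
cv2.imwrite(f"pics/{n}.png",im);np.save(f"{n}.npy",w,allow_pickle=True)
print(st["clock"],st["tcp_pos"],st["orientation"],w["eye"],st["finger_gap"],st["wrist_force"])
E
python3 look.py w2
```

```text
3.15 [ 0.45401489 -0.05156604  0.03088842] [-0.129511    0.83422177  0.48668806  0.22457888] [ 0.44819212 -0.05953589  0.18890166] 0.014980983206599643 [ 0.97818862 -0.36028902 -0.93111719]
```

View pics/w2.png

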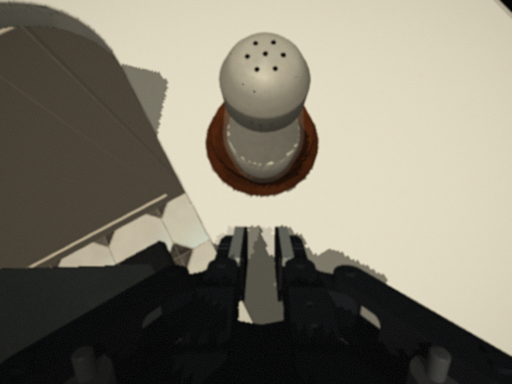

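Run:
```python
from h import *
w=np.load("w2.npy",allow_pickle=True).item();st=monitor.get_state();T=np.array(st["tcp_pos"])
p=np.array([np.cos(d:=np.radians(60.5)),np.sin(d),0]);l=np.array([p[1],-p[0],0])
for n,px,z in(("foot near",(263,196),.002),("footL",(207,140),.002),("footR",(319,140),.002),("glass near",(264,183),.03),("glass near",(264,183),.05),("cap",(265,80),.1)):
    q=onz(w,px,z)-T;print(n,np.round([q@p*1e3,q@l*1e3],1))
Rt=R.from_quat(st["orientation"],scalar_first=True).as_matrix();print(Rt[:,0],Rt[:,2])
for s in(-1,1):print(proj(w,[T+Rt@[.011,s*.0075,0]]))
```

```text
foot near [32.8  1. ]
footL [ 74.4 -39.6]
footR [74.6 41.7]
glass near [34.3  1.3]
glass near [28.8  1. ]
cap [54.1  0.7]
[0.42551842 0.75377388 0.50075844] [ 0.24841809  0.43480164 -0.86558419]
[[248.3081492  223.36846349]]
[[275.58026599 223.38789622]]
```

Request:
carry_out(plan=[[[0, 0, 0, 3.4, 3.9, 0, 15], [0, 0, 0, 5.8, 8.2, 0, 15], [0, 0, 0, 8.3, 12.6, 0, 15], [0, 0, 0, 10.7, 16.9, 0, 15], [0, 0, 0, 11.7, 18.6, 0, 15], [0, 0, 0, 12.7, 20.4, 0, 15], [0, 0, 0, 13.7, 22.1, 0, 15], [0, 0, 0, 14.7, 23.9, 0, 15], [0, 0, 0, 15.7, 25.6, 0, 15], [0, 0, 0, 16.7, 27.4, 0, 15], [0, 0, 0, 16.7, 27.4, 0, 15]]])

```text
clock: 4.3
tcp_pos: [0.4703, -0.0236, 0.0304]
orientation: [-0.13, 0.834, 0.487, 0.224]
wrist_force: [0.2, 0.0, -0.8]
finger_gap: 0.015
grip_force: 0.0
```

```bash
python3 look.py w3
```

```text
4.3 [ 0.47030916 -0.02364123  0.03035495] [-0.13011932  0.83417001  0.48669808  0.22439772] [ 0.46465023 -0.03176309  0.18836768] 0.015025668601363715 [ 0.20751763  0.03888414 -0.79781924]
```

View pics/w3.png

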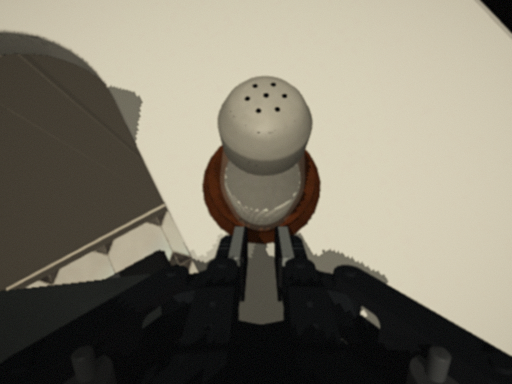

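The fingers are centred just behind the shaker, with the cap at (265,123) and the glass at its near edge by row 225. Nothing has tipped, so I continue gently.

Request:
carry_out(plan=[[[0, 0, 0, 1, 1.7, 0, 15], [0, 0, 0, 2, 3.5, 0, 15], [0, 0, 0, 3, 5.2, 0, 15], [0, 0, 0, 3.5, 6.1, 0, 15], [0, 0, 0, 3.5, 6.1, 0, 15]]])

```text
clock: 4.85
tcp_pos: [0.4737, -0.0175, 0.0303]
orientation: [-0.13, 0.834, 0.487, 0.224]
wrist_force: [0.2, -0.4, -0.9]
finger_gap: 0.015
grip_force: 0.1
```

```bash
python3 look.py w4
python3 - <<'E'
from h import *
a,b=cv2.imread("pics/w3.png"),cv2.imread("pics/w4.png")
cv2.imwrite("pics/v4.png",cv2.resize(np.hstack([a[70:260,190:335],b[70:260,190:335]]),(800,524)))
E
```

```text
4.85 [ 0.47373361 -0.01751176  0.03028853] [-0.13015778  0.83416375  0.48673632  0.22431573] [ 0.46808016 -0.02562039  0.18830227] 0.015030744966511984 [ 0.21759785 -0.39557061 -0.87212795]
```

View pics/v4.png

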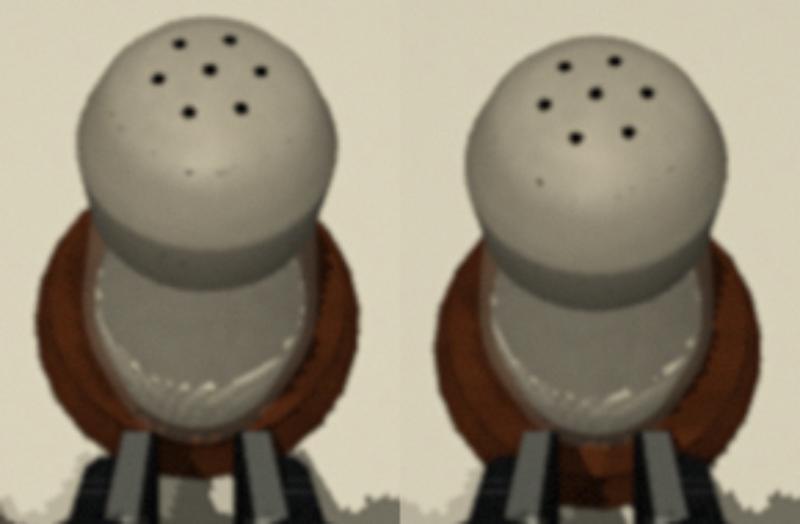

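```bash
cat > meas.py <<'E'
from h import *
import sys
p=np.array([np.cos(d:=np.radians(60.5)),np.sin(d),0]);l=np.array([p[1],-p[0],0]);O=np.array([.4897,.012,0])
def rep(n,px,z):
    q=onz(np.load(n+".npy",allow_pickle=True).item(),px,z)-O;return np.round([q@p*1e3,q@l*1e3],1)
def foot(n):
    c=np.load(n+".npy",allow_pickle=True).item();im=cv2.imread(f"pics/{n}.png");br=cv2.inRange(cv2.cvtColor(im,cv2.COLOR_BGR2HSV),(0,100,20),(25,255,190))
    k=max(cv2.findContours(br,cv2.RETR_EXTERNAL,cv2.CHAIN_APPROX_NONE)[0],key=cv2.contourArea)[:,0]
    # outline points on the foot: rays to z=.003, keep hull, robust circle of known radius
    P=np.array([onz(c,q,.003)-O for q in cv2.convexHull(k)[:,0]]);P=np.c_[P@p,P@l]*1e3
    from scipy.optimize import least_squares
    r=least_squares(lambda x:np.hypot(P[:,0]-x[0],P[:,1]-x[1])-41,[0,0],loss="soft_l1",f_scale=.5);return np.round(r.x,1),len(P)
E
python3 - <<'E'
from meas import *
for n,px in(("w2",(265,53)),("w3",(265.7,95.4)),("w4",(260.7,103.7))):print(n,"holes",rep(n,px,.112),"stand",foot(n))
from h import *
T=np.array(monitor.get_state()["tcp_pos"])-O;print(T@p,T@l)
E
```

```text
w2 holes [-17.3   0.6] stand (array([1.7, 0.3]), 33)
w3 holes [-1.   1.3] stand (array([1.3, 0.2]), 32)
w4 holes [ 3.1 -0.3] stand (array([0.9, 1.4]), 21)
-0.03360781987658097 0.000632207417857679
```

Leaning forward in line with the centre, as expected; the stand is unmoved (within about 1 mm). Pushing on slowly.

Request:
carry_out(plan=[[[0, 0, 0, 0.7, 1.3, 0, 15], [0, 0, 0, 1.5, 2.6, 0, 15], [0, 0, 0, 2.2, 3.9, 0, 15], [0, 0, 0, 2.2, 3.9, 0, 15]]])

```text
clock: 5.3
tcp_pos: [0.476, -0.0136, 0.0303]
orientation: [-0.13, 0.834, 0.487, 0.224]
wrist_force: [0.2, -0.3, -0.3]
finger_gap: 0.0153
grip_force: 0.2
```

```bash
python3 look.py w5
cat >> meas.py <<'E'
def holes(n):
    g=cv2.cvtColor(cv2.imread(f"pics/{n}.png"),cv2.COLOR_BGR2GRAY);bh=cv2.morphologyEx(g,cv2.MORPH_BLACKHAT,np.ones((9,9),np.uint8))
    m=(bh>60).astype(np.uint8);m[:30]=0;m[160:]=0;m[:,:225]=0;m[:,305:]=0
    k,_,s,c=cv2.connectedComponentsWithStats(m)
    c=c[1:][s[1:,4]<30];mid=c.mean(0) if len(c) else None
    return len(c),(None if mid is None else (np.round(mid,1),rep(n,mid,.112)))
E
python3 - <<'E'
from meas import *
for n in("w3","w4","w5"):print(n,holes(n),foot(n))
T=np.array(monitor.get_state()["tcp_pos"])-O;print(T@p,T@l)
E
```

```text
5.3 [ 0.47598312 -0.01362636  0.03033293] [-0.13011796  0.8341636   0.48672463  0.22436473] [ 0.47031918 -0.02173971  0.1883359 ] 0.015252424245690323 [ 0.22769457 -0.27487548 -0.32986002]
w3 (7, (array([265.6,  96.7]), array([-1.5,  1.3]))) (array([1.3, 0.2]), 32)
w4 (7, (array([260.5, 105.3]), array([ 2.5, -0.3]))) (array([0.9, 1.4]), 21)
w5 (7, (array([259.8, 111.4]), array([ 4.9, -0.5]))) (array([0.9, 1.4]), 20)
-0.029128381114903856 0.0006620993051637066
```

Request:
carry_out(plan=[[[0, 0, 0, 0.5, 0.9, 0, 15], [0, 0, 0, 0.9, 1.6, 0, 15], [0, 0, 0, 0.9, 1.6, 0, 15]]])

```text
clock: 5.65
tcp_pos: [0.4769, -0.0121, 0.0303]
orientation: [-0.13, 0.834, 0.487, 0.224]
wrist_force: [-0.3, 0.1, -0.4]
finger_gap: 0.0154
grip_force: 0.2
```

```bash
python3 look.py w6
python3 - <<'E'
from meas import *
for n in("w6",):print(n,holes(n),foot(n))
T=np.array(monitor.get_state()["tcp_pos"])-O;print(T@p,T@l)
a=cv2.imread("pics/w6.png");viewer_im=viewer.read_camera("scene")[:,:,::-1];t=viewer.read_camera("top")[:,:,::-1]
cv2.imwrite("pics/v6.png",np.hstack([cv2.resize(a[70:270,190:335],(290,400)),cv2.resize(viewer_im[175:230,235:290],(255,400),interpolation=2),cv2.resize(t[180:240,232:292],(255,400),interpolation=2)]))
E
```

```text
5.65 [ 0.47688955 -0.01213536  0.03033945] [-0.13010304  0.83419792  0.48665963  0.22438682] [ 0.47121264 -0.02024316  0.18833971] 0.015387049560601938 [-0.32812228  0.05826814 -0.40998883]
w6 (7, (array([260.2, 115. ]), array([ 5.5, -0.3]))) (array([ 0.6, -0.9]), 14)
-0.027363686988869523 0.0007064958225946261
```

View pics/v6.png

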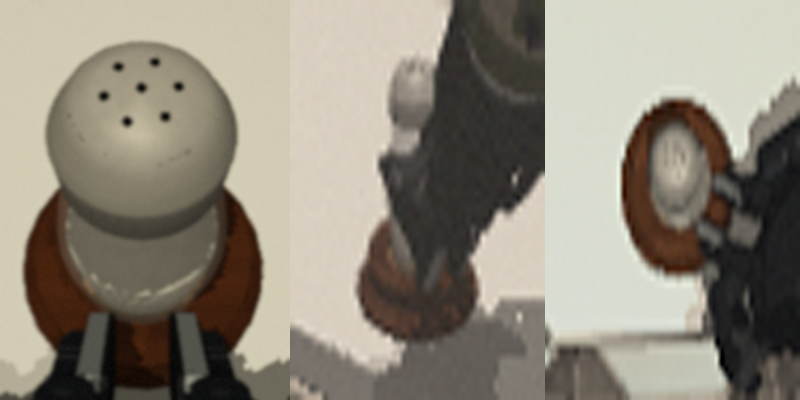

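The shaker is close to dropping: still leaning slightly forward, aligned, cap holes at (260,115).

Request:
carry_out(plan=[[[0, 0, 0, 0.4, 0.7, 0, 15], [0, 0, 0, 0.7, 1.3, 0, 15], [0, 0, 0, 0.7, 1.3, 0, 15], [0, 0, 0, 0.7, 1.3, 0, 15]]])

```text
clock: 6.2
tcp_pos: [0.4776, -0.0109, 0.0303]
orientation: [-0.13, 0.834, 0.487, 0.224]
wrist_force: [-0.5, -0.7, 1.1]
finger_gap: 0.015
grip_force: 0.2
```

```bash
python3 look.py w7
python3 - <<'E'
from meas import *
for n in("w7",):print(n,holes(n),foot(n))
T=np.array(monitor.get_state()["tcp_pos"])-O;print(T@p,T@l)
E
```

```text
6.2 [ 0.47756084 -0.01089619  0.03032013] [-0.13008831  0.83421509  0.48664801  0.22435669] [ 0.47189368 -0.01898782  0.18833615] 0.014965805392718192 [-0.48916978 -0.73898911  1.09560807]
w7 (7, (array([259.8, 118.3]), array([ 5.8, -0.5]))) (array([ 1.2, -0.7]), 20)
-0.02590204674528042 0.0007049085454280423
```

Request:
carry_out(plan=[[[0, 0, 0, 0.3, 0.5, 0, 15], [0, 0, 0, 0.6, 1.0, 0, 15], [0, 0, 0, 0.6, 1.0, 0, 15]]])

```text
clock: 6.55
tcp_pos: [0.4782, -0.0098, 0.0303]
orientation: [-0.13, 0.834, 0.487, 0.224]
wrist_force: [0.6, -0.3, -0.2]
finger_gap: 0.015
grip_force: 0.2
```

```bash
python3 look.py w8
python3 - <<'E'
from meas import *
for n in("w8",):print(n,holes(n),foot(n))
T=np.array(monitor.get_state()["tcp_pos"])-O;print(T@p,T@l)
E
```

```text
6.55 [ 0.4781565  -0.00984789  0.03031844] [-0.13011686  0.83421673  0.48663591  0.22436026] [ 0.47251352 -0.0179644   0.18834183] 0.015030369510817395 [ 0.58301977 -0.29991689 -0.24198204]
w8 (7, (array([260.1, 119.8]), array([ 6.5, -0.3]))) (array([ 1.1, -0.9]), 20)
-0.024724751964244413 0.0007114840442775446
```

Request:
carry_out(plan=[[[0, 0, 0, 0.3, 0.5, 0, 15], [0, 0, 0, 0.6, 1.0, 0, 15], [0, 0, 0, 0.6, 1.0, 0, 15]]])

```text
clock: 6.9
tcp_pos: [0.4788, -0.0088, 0.0303]
orientation: [-0.13, 0.834, 0.487, 0.224]
wrist_force: [-0.4, -0.2, -0.2]
finger_gap: 0.0146
grip_force: 0.2
```

```bash
python3 look.py w9
python3 - <<'E'
from meas import *
for n in("w9",):print(n,holes(n),foot(n))
T=np.array(monitor.get_state()["tcp_pos"])-O;print(T@p,T@l)
E
```

```text
6.9 [ 0.47876035 -0.00884731  0.03031616] [-0.13012261  0.83420492  0.48665017  0.22436994] [ 0.47311285 -0.01696007  0.18834142] 0.014597981401850748 [-0.42843693 -0.1776055  -0.17388608]
w9 (7, (array([260.2, 121.5]), array([ 7.1, -0.3]))) (array([ 1.4, -0.7]), 22)
-0.023539771081582287 0.0007622907195812481
```

Request:
carry_out(plan=[[[0, 0, 0, -1, -1.7, 0, 15], [0, 0, 0, -3, -5.2, 0, 15], [0, 0, 0, -6, -10.4, 0, 15], [0, 0, 0, -10, -17.4, 0, 15], [0, 0, 0, -13, -22.6, 0, 15], [0, 0, 0, -13, -22.6, 0, 15], [0, 0, 0, -13, -22.6, 0, 15]]])

```text
clock: 7.65
tcp_pos: [0.4658, -0.0319, 0.0303]
orientation: [-0.13, 0.834, 0.486, 0.224]
wrist_force: [0.4, 0.4, -0.2]
finger_gap: 0.0146
grip_force: 0.0
```

```bash
python3 look.py w10
python3 - <<'E'
from meas import *
for n in("w10",):print(n,holes(n),foot(n))
for n in("top","scene"):
    cv2.imwrite(f"pics/{n}10.png",viewer.read_camera(n)[:,:,::-1])
a=cv2.imread("pics/w10.png");s=cv2.imread("pics/scene10.png");t=cv2.imread("pics/top10.png")
cv2.imwrite("pics/v10.png",np.hstack([cv2.resize(a[70:250,190:335],(400,500)),cv2.resize(np.vstack([s[175:230,235:290],t[180:235,235:290]]),(300,500),interpolation=2)]))
E
```

```text
7.65 [ 0.46576579 -0.03188336  0.03034238] [-0.13004315  0.83442976  0.48624121  0.22446657] [ 0.46008815 -0.04002325  0.18834916] 0.014609678400590066 [ 0.44580396  0.41092013 -0.15548197]
w10 (8, (array([265.5,  79.2]), array([-4.7,  1.4]))) (array([ 1. , -0.2]), 36)
```

View pics/v10.png

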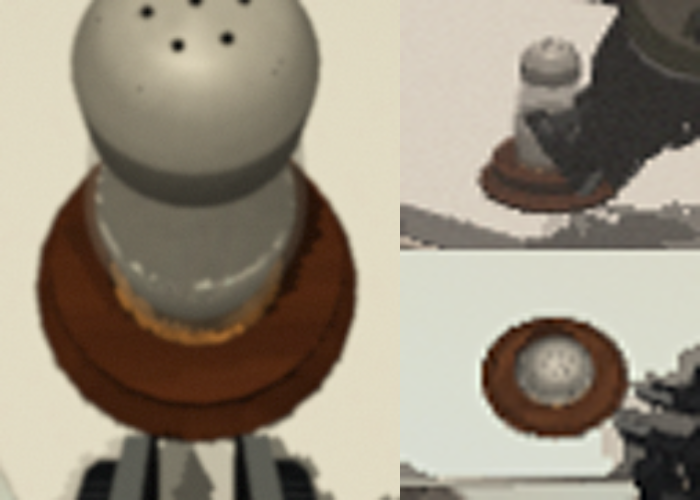

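The last view shows the shaker standing in the well, with a thin cork crescent on the near side at about (260,190). I check the lean numerically: the cap's holes against the stand centre, in both views.

Run:
```python
from meas import *
g=cv2.cvtColor(cv2.imread("pics/w10.png"),cv2.COLOR_BGR2GRAY);bh=cv2.morphologyEx(g,cv2.MORPH_BLACKHAT,np.ones((9,9),np.uint8))
m=(bh>60).astype(np.uint8);m[:30]=0;m[130:]=0;m[:,:225]=0;m[:,305:]=0
k,_,s,c=cv2.connectedComponentsWithStats(m);print(np.c_[c,s[:,4]].round(1).tolist())
# triangulate centre hole between wrist and top; stand in top
t=viewer.calibration("top");im=cv2.imread("pics/top10.png");hsv=cv2.cvtColor(im,cv2.COLOR_BGR2HSV)
roi=np.zeros(im.shape[:2],np.uint8);roi[185:230,242:285]=255
for f in("top0","top10"):
    im=cv2.imread(f"pics/{f}.png");hsv=cv2.cvtColor(im,cv2.COLOR_BGR2HSV)
    br=cv2.inRange(hsv,(0,70,20),(25,255,190))&roi;k=max(cv2.findContours(br,0,1)[0],key=cv2.contourArea);h=cv2.convexHull(k)
    e=cv2.fitEllipse(h);q=onz(t,e[0],.004)
    gm=cv2.inRange(hsv,(0,0,40),(180,75,255))&cv2.erode(cv2.fillPoly(np.zeros_like(roi),[h],255),np.ones((3,3)))
    k2=max(cv2.findContours(gm,0,1)[0],key=cv2.contourArea);M=cv2.moments(k2);cc=(M["m10"]/M["m00"],M["m01"]/M["m00"])
    print(f,"stand",np.round(e[0],1),q,"cap",np.round(cc,1),onz(t,cc,.095)-q)
# cork crescent in wrist
hsv=cv2.cvtColor(cv2.imread("pics/w10.png"),cv2.COLOR_BGR2HSV);ck=cv2.inRange(hsv,(8,90,110),(28,255,255));ck[:150]=0;ck[210:]=0;ck[:,:220]=0;ck[:,300:]=0
ys,xs=np.nonzero(ck)
for x in range(236,290,8):
    r=ys[xs==x]; 
    if len(r):print(x,r.min(),r.max(),rep("w10",(x,r.min()),.019),rep("w10",(x,r.max()),.019))
```

```text
[[255.5, 191.6, 196490.0], [266.7, 57.1, 14.0], [249.3, 59.5, 14.0], [278.1, 69.1, 16.0], [260.4, 69.5, 17.0], [242.9, 73.7, 18.0], [271.9, 83.3, 18.0], [254.0, 86.0, 21.0]]
top0 stand [262.7 207.6] [0.49244927 0.01160933 0.004     ] cap [268.2 208.5] [-0.01063279 -0.01262436  0.091     ]
top10 stand [262.8 207.6] [0.49233257 0.01130391 0.004     ] cap [262.9 205.9] [-0.00271829  0.00239379  0.091     ]
236 171 180 [ -4.8 -15.8] [-10.8 -15.6]
244 183 187 [-12.8 -10.5] [-15.4 -10.5]
252 188 191 [-16.1  -5.5] [-18.   -5.5]
260 191 193 [-18.   -0.4] [-19.3  -0.4]
268 190 192 [-17.4   4.6] [-18.7   4.6]
276 186 189 [-14.8   9.7] [-16.7   9.6]
```

Request:
carry_out(plan=[[[0, 0, 0, -10, -17, 5, 15], [0, 0, 0, -20, -35, 20, 15], [0, 0, 0, -25, -50, 50, 15], [0, 0, 0, -25, -55, 90, 15], [0, 0, 0, -25, -60, 120, 15], [0, 0, 0, -25, -60, 120, 15], [0, 0, 0, -25, -60, 120, 15], [0, 0, 0, -25, -60, 120, 15], [0, 0, 0, -25, -60, 120, 15]]])

```text
clock: 8.7
tcp_pos: [0.44, -0.0906, 0.1491]
orientation: [-0.131, 0.834, 0.487, 0.224]
wrist_force: [-1.2, 0.2, -0.8]
finger_gap: 0.0153
grip_force: 0.0
```

```bash
python3 look.py w11
python3 - <<'E'
from meas import *
print("w10 top",rep("w10",(260.4,69.5),.109),"stand",foot("w10"))
g=cv2.cvtColor(cv2.imread("pics/w11.png"),cv2.COLOR_BGR2GRAY);c=np.load("w11.npy",allow_pickle=True).item()
print("expected hole px",proj(c,[O+.001*p+[0,0,.109]]),"stand",foot("w11"))
u,v=proj(c,[O+.001*p+[0,0,.109]])[0].astype(int)
bh=cv2.morphologyEx(g,cv2.MORPH_BLACKHAT,np.ones((7,7),np.uint8));m=(bh>25).astype(np.uint8);k=np.zeros_like(m);k[max(v-15,0):v+15,u-15:u+15]=1
_,_,s,ce=cv2.connectedComponentsWithStats(m*k);print(np.c_[ce,s[:,4]][1:].round(1).tolist())
for i in ce[1:]: print(rep("w11",i,.109))
# scene view: shaker cap and body columns
s=viewer.calibration("scene");im=viewer.read_camera("scene")[:,:,::-1];cv2.imwrite("pics/s11.png",im)
St=O+.001*p
print("scene pred axis",proj(s,[St+[0,0,.02],St+[0,0,.109]]))
hsv=cv2.cvtColor(im,cv2.COLOR_BGR2HSV)
for r in range(184,222,3):
    row=im[r,235:295].astype(int).sum(1)//3; d=np.nonzero(row<165)[0]; print(r,235+d.min() if len(d) else None,235+d.max() if len(d) else None)
E
```

```text
8.7 [ 0.43998906 -0.0905676   0.14914052] [-0.13132672  0.83421519  0.48652356  0.2239043 ] [ 0.4346536  -0.09894698  0.30715107] 0.015290717590469188 [-1.17403259  0.16519598 -0.7740505 ]
w10 top [ 1.2 -0.2] stand (array([ 1. , -0.2]), 36)
expected hole px [[252.8904403  99.410659 ]] stand (array([ 1.9, -0.2]), 32)
[[238.7, 97.8, 18.0], [255.3, 93.4, 7.0], [248.0, 94.5, 6.0], [265.2, 94.8, 5.0], [252.7, 99.0, 7.0], [260.0, 98.7, 7.0], [245.3, 101.0, 7.0], [257.5, 105.0, 6.0], [249.5, 106.5, 4.0], [237.0, 108.5, 2.0]]
[  2.4 -11.4]
[6.4 1.9]
[ 5.5 -4. ]
[5.2 9.9]
[ 1.4 -0.1]
[1.6 5.7]
[-0.4 -6.1]
[-4.   3.7]
[-5.4 -2.6]
[ -7.1 -12.6]
scene pred axis [[261.70908781 209.80762469]
 [262.17879201 184.68841202]]
184 261 294
187 257 293
190 257 290
193 257 267
196 257 267
199 256 268
202 256 268
205 254 269
208 252 272
211 250 274
214 249 275
217 250 274
220 235 271
```

The cap centre sits over the stand centre to within about 0.5 mm in two wrist views at the seated height. The axis is vertical in the scene view, the stand hasn't moved and the hand is clear.

```bash
python3 -c "
from workcell import order
print(order.hand_in())"
```

```text
the job is handed in; nothing more can be done
None
```

The salt shaker is in its stand's well, upright and centred to within about 1 mm by the camera images; the stand did not measurably move, the mill, tin and jar were not touched, the hand is clear, and the job was handed in at about 9 s (no verdict was returned).

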